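# Catch the falling lid of the tube case and lower it shut

### The arm

A 6-joint arm with a two-finger parallel gripper is mounted at the origin on the work surface. World frame = base frame: x ahead of the robot, y to its left, z up, the work surface at z = 0. Lengths are in m, angles in rad, forces in N, time in s.
With the tool pointing down it reaches from about 0.3 to 0.875 m from the base axis. Payload 6.4 kg.
Tool frame: the origin (TCP) lies at the very end of the fingers, on their centre line; the grasp point (between the pads) lies 19 mm behind it (ctrl.grip_point_offset is the z of the grasp point in the tool frame, in m); z points along the fingers, y is the direction in which the jaws open and shut (so a half turn about z gives the same grasp; the last joint's range is limited). The gripper opens to 85 mm and grips with 20 to 120 N. Pads are 22 mm wide; open, the fingers measure 114 mm over their backs; the gripper's body (76 mm by 85 mm) begins 54 mm behind the grasp point. The pads swing forward as they close: fully open they stand 13 mm farther back than shut.
Start: joints at [1.102, 0.181, 1.607, -0, 1.354, -0.206], TCP at [0.149, 0.555, 0.231] pointing down, gripper open.
Joint ranges: [-2.99, 2.99], [-0.89, 2.07], [0.3, 2.58], [-1.14, 4.28], [0, 2.63], [-3.12, 3.12]. Speed limits (rad/s): [2.57, 2.57, 3.01, 3.14, 3.14, 3.14].

### API

Orientations are given as a unit quaternion [w, x, y, z].
In Python, from bench import status, cams, ctrl gives the robot as it stands.
- The arm moves only by the shell command python3 -m handwheel 'ROWS'. ROWS is JSON, a list of rows, each an object with "grip": the finger opening in cm, from 0 to 8.54; "linear": the shift along the tool's x, y, z in cm, a list of three; "rotation": the turn, a rotation vector about the tool's x, y, z in degrees, a list of three. A call has 1 to 12 rows; each row is the pose to reach, as a shift and turn from the pose commanded when the call began, along the tool's axes at that moment; what a row does not reach only later rows make up. A row lasts 1/12 s, in which the tool goes at most 41.7 mm and 7.16 degrees, less where a joint would pass 70% of its speed; a pose out of reach is approached as far as the arm can. A call with a gripper value outside its range is refused whole. The fingers move at their own pace and stop on an object; the grip force is fixed at half the most. Time passes only in rows, so rows that repeat a pose let the fingers close. It gives the time, the measured TCP pose, the force and the opening at its end, in the units of the state.
- status.get_obs(): the state, without advancing time (a new reading comes with each control period).
- cams.camera(name): name is "scene" or "top" or "wrist"; returns the picture (400x640x3 uint8, red, green, blue); there is no depth.
- cams.camera_info(name): a dict with "fovy" (degrees; the focal length in pixels is half the picture's height over the tangent of half this angle, whatever the lens; pixels are square), "cx", "cy" (the principal point, pixels), "world_from_camera" (4x4, takes a point from camera to world coordinates); the wrist camera has in their place "mount" (4x4, takes a point from camera to tool coordinates, whose origin is the TCP and whose axes are the flange's). Camera axes: x right, y down, z forward; pixel columns grow to the right and rows downward; lengths in m; the calibration is good to about 2 mm. A picture is of the moment at which its call begins: read the wrist's pose just before it. camera_info takes no time and is no camera call.
- ctrl.hand_in(): hands the job in, once; it reports no verdict.
The state is a dict: "time_s": time; "q": joint angles; "dq": joint speeds; "joint_efforts": joint torques, N m; "eef_pos": TCP position; "eef_rot": TCP orientation; "wrist_force": force on the tool from outside, world axes, zero at the start; "torque": the same for the moment, N m; "opening": opening from 0.0 (shut) to 1.0 (fully open).
Only numpy, scipy, OpenCV 4.12 (cv2) and the standard library are available. Lean on these libraries where they do the work, as an engineer would, in place of code of your own. Each camera call takes 0.05 s, during which the arm holds its last target.

### The job

The blue tube case stands open with its white lid upright. Without grasping anything, tip the lid over towards its tab side with a fingertip, catch it on a finger as it falls, let it rest there for a moment about half open, and lower it on the finger until it is gently and fully shut: it must not drop or slam. Do not pinch the lid or press hard on it, do not shift or lift the case, and leave everything else where it stands.

Things in the scene. Friction and masses are not known exactly. Their poses are not given: they have to be found in the camera images.
- case: Blue open box 150 (x) by 200 (y) by 75 mm high, walls 5 mm, loose on the table (1.3 kg), five clear capped tubes lying inside below the rim. Origin: centre of its underside, on the table. Its x axis points from the tab side to the hinge side, which lies to the robot's left (its yaw is 1.2 to 1.95); z up.
- lid (a joint): White lid's angle: 0 shut, flat on the rim; 1.57 upright; stop 1.9. Starts at 1.50 to 1.66. About 0.2 kg. Hinge friction holds it within about 0.14 rad of upright; tipped below about 1.35 it falls shut by itself on a worn damper: about 0.15 rad/s at 1.2, 2 to 4 s from 1.2 to shut, ending at 0.5 to 0.9 rad/s, a slam. Gentle is under 0.3 rad/s when it meets the rim.
- lid_edge (a point): Middle of the tab's free edge, on the lid's under face, 180 mm from the hinge line. The lid is a 6 mm plate, 200 wide, 150 long, plus a 90 mm wide tab 30 mm long: shut, it overhangs the case's front wall, underside 75 mm above the table, where a finger can bear it from below. Axes: x from tab to hinge, y along the hinge, z out of the outer face (up when shut, level towards the case's +x when upright).
- lid_hinge (a point): Middle of the hinge line, along the top of the case's +x wall, 75 mm above the table, 75 mm from the case's centre, at the lid's under face. Axes as for lid_edge.
- flask: Conical clear flask with some dark content (modelled solid), base 90 mm wide, 145 mm high, loose, beside the case on its +y side (nearer the robot). Bystander; origin: centre of its underside.
- vinegar: Clear bottle with red cap, 62 mm wide, 200 mm high, loose, beside the case on its -y side (farther from the robot). Bystander; origin: centre of its underside.
- apple: Red apple, 78 mm wide, 71 mm high, loose, off the tab side of the case, on its -y side. Bystander; origin: centre of its underside.
- cup: Small clear plastic cup, mouth 64 mm wide, 60 mm high, loose, off the tab side of the case, on its +y side. Bystander; origin: centre of its underside.
- rack: Purple tube rack 75 by 170 mm holding four upright clear tubes, 117 mm high, loose, in the blue tray at the left side of the table. Bystander; origin: centre of its underside.
- cup_big: Larger clear plastic cup, mouth 84 mm wide, 75 mm high, loose, in the blue tray at the right side of the table. Bystander; origin: centre of its underside.

How it is judged:
By the outcome, as a careful person would: the job done as asked, in the order asked, and still so for the second after the job is handed in, with the robot touching nothing.
It also fails if it takes over 58 s, if anything falls off the work surface, if the arm or the gripper's body presses on something with over 40 N, if the wrist force passes 120 N, or if a joint passes its speed limit or range.

## Working session

There is one attempt and no reset: what is moved stays moved. The work goes in short steps, Python scripts to look and compute and a shell command to move; the robot and the scene stay as the last step left them, time stands still between calls to the robot, and variables do not carry over. Pictures are saved under pics/ and viewed, and the job is handed in when it is done.

```bash
ls; mkdir -p pics
python3 - <<'E'
from bench import status, cams, ctrl
import cv2
print(status.get_obs())
for n in ["scene","top","wrist"]:
    im=cams.camera(n); cv2.imwrite(f"pics/a_{n}.png",im[:,:,::-1]); print(n,cams.camera_info(n))
print(ctrl.grip_point_offset)
E
```

```text
pics
{'time_s': 0.0, 'q': array([ 1.10171702e+00,  1.81562613e-01,  1.60802291e+00, -2.04429430e-05,
        1.35380428e+00, -2.06283609e-01]), 'dq': array([ 0.00065385,  0.00107307, -0.00016814,  0.00201603, -0.0024243 ,
        0.00146241]), 'joint_efforts': array([-1.66518937e-03, -4.44890535e+01, -3.51320779e+01, -4.90715356e-04,
        9.55209020e-03, -3.19956064e-05]), 'eef_pos': array([0.1490938 , 0.55474969, 0.23036483]), 'eef_rot': array([-2.88282102e-04,  1.31017827e-01,  9.91379605e-01, -8.51134718e-04]), 'wrist_force': array([-0.25309971,  0.50926745,  0.45834911]), 'torque': array([-0.01798016, -0.06012919,  0.03759392]), 'opening': 0.9964559369415188}
scene {'fovy': 53.77345007030657, 'cx': 321.0577848262709, 'cy': 201.37005970139174, 'world_from_camera': array([[ 0.69472375,  0.57070461, -0.43778438,  1.13615728],
       [ 0.71925007, -0.54596988,  0.42964663, -0.54367657],
       [ 0.00618422, -0.61336216, -0.78977757,  1.0783593 ],
       [ 0.        ,  0.        ,  0.        ,  1.        ]])}
top {'fovy': 57.649033375051395, 'cx': 319.8184523081623, 'cy': 201.87862882734763, 'world_from_camera': array([[ 0.0109399 , -0.99116101,  0.1322126 ,  0.40310654],
       [-0.99993097, -0.01027689,  0.00569602, -0.00176605],
       [-0.00428694, -0.13226579, -0.99120502,  1.39737154],
       [ 0.        ,  0.        ,  0.        ,  1.        ]])}
wrist {'fovy': 60.95025636709402, 'cx': 319.71029964689944, 'cy': 201.7120413633316, 'mount': array([[-1.12572219e-03, -9.47422266e-01, -3.19984035e-01,
         8.08142465e-02],
       [ 9.99998896e-01, -1.37695419e-03,  5.58890736e-04,
         2.02375728e-04],
       [-9.70108887e-04, -3.19983053e-01,  9.47422770e-01,
        -1.43228907e-01],
       [ 0.00000000e+00,  0.00000000e+00,  0.00000000e+00,
         1.00000000e+00]])}
-0.0187
```

View pics/a_scene.png

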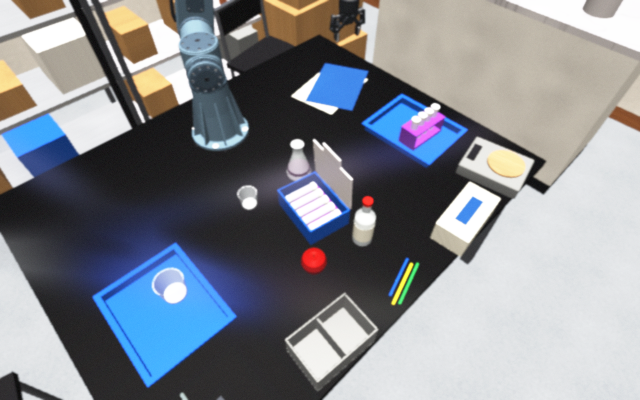

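View pics/a_top.png

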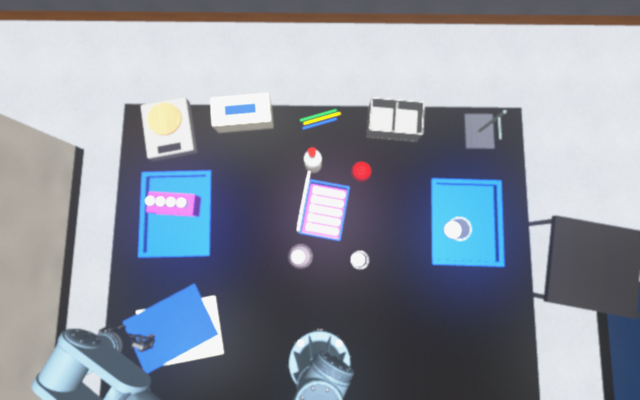

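View pics/a_wrist.png

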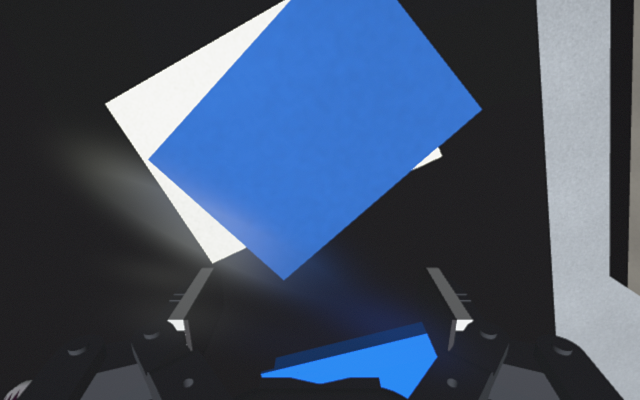

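Run:
```python
import cv2
a=cv2.imread('pics/a_top.png')[140:280,260:400]
cv2.imwrite('pics/b_top.png',cv2.resize(a,None,fx=4.2,fy=4.2,interpolation=cv2.INTER_CUBIC))
a=cv2.imread('pics/a_scene.png')[130:280,230:390]
cv2.imwrite('pics/b_scene.png',cv2.resize(a,None,fx=4,fy=4,interpolation=cv2.INTER_CUBIC))
```

```text
(no output)
```

View pics/b_top.png

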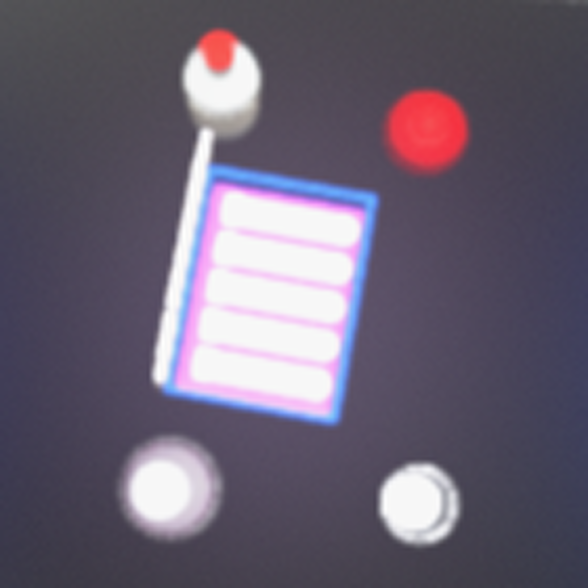

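View pics/b_scene.png

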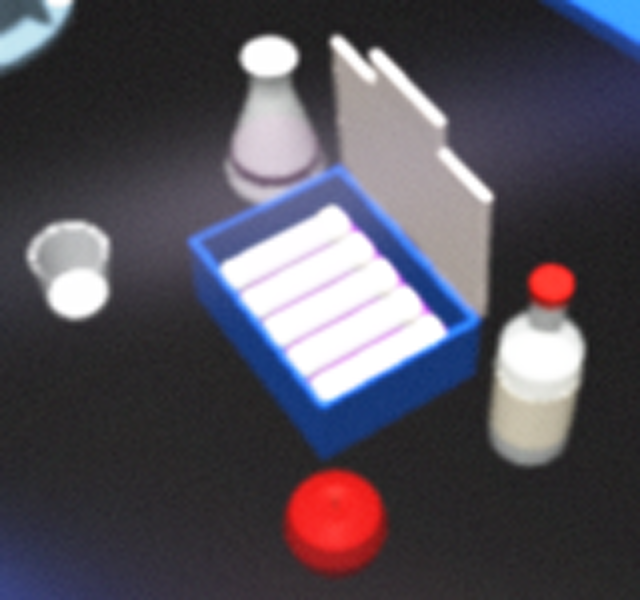

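```bash
cat > h.py <<'E'
import numpy as np
from scipy.spatial.transform import Rotation as R
from scipy.optimize import least_squares
from bench import status, cams, ctrl
def proj(n,P):
    i=cams.camera_info(n);T=np.linalg.inv(i['world_from_camera']);p=np.asarray(P)@T[:3,:3].T+T[:3,3]
    f=200/np.tan(np.radians(i['fovy']/2));return p[...,:2]/p[...,2:]*f+[i['cx'],i['cy']]
def unproj(n,uv,z):
    i=cams.camera_info(n);T=i['world_from_camera'];f=200/np.tan(np.radians(i['fovy']/2))
    d=T[:3,:3]@np.array([(uv[0]-i['cx'])/f,(uv[1]-i['cy'])/f,1]);return T[:3,3]+d*(z-T[2,3])/d[2]
def lidpts(x,y,yaw,a,pts):  # pts in lid frame: r from hinge (toward tab), y, n (outward)
    pts=np.asarray(pts,float);r,yy,n=pts.T
    X=0.075-r*np.cos(a)+n*np.sin(a);Z=0.075+r*np.sin(a)+n*np.cos(a)
    c,s=np.cos(yaw),np.sin(yaw)
    return np.stack([x+c*X-s*yy,y+s*X+c*yy,Z],1)
def rob():
    o=status.get_obs();q=o['eef_rot'];return np.array(o['eef_pos']),R.from_quat([q[1],q[2],q[3],q[0]]),o
E
python3 - <<'E'
from h import *
top=np.array([[378,196],[338,424],[165,392],[210,166]])/4.2+[260,140]-.4
sc=np.array([[325,405],[191,241],[340,166],[478,322]])/4+[230,130]-.4
C=np.array([[-.075,-.1],[-.075,.1],[.075,.1],[.075,-.1]])
tab=np.array([[372,50],[443,122],[333,38],[490,200]])/4+[230,130]-.4
L=[[.18,.045,.003],[.18,-.045,.003],[.15,.1,.003],[.15,-.1,.003]]
def res(p):
    x,y,w,a=p;c,s=np.cos(w),np.sin(w)
    P=np.c_[x+c*C[:,0]-s*C[:,1],y+s*C[:,0]+c*C[:,1],np.full(4,.075)]
    return np.concatenate([(proj('top',P)-top).ravel(),(proj('scene',P)-sc).ravel(),(proj('scene',lidpts(x,y,w,a,L))-tab).ravel()])
r=least_squares(res,[.45,0,1.5,1.57],loss='soft_l1');print(r.x,np.round(res(r.x),1))
x,y,w,a=r.x
print('tab',lidpts(*r.x,[[.18,.0,0],[.15,.1,0],[.15,-.1,0]]))
for n,uv,z in [('apple',(428,131),.05),('cup',(420,503),.06),('flask',(160,490),.145),('flaskbase',(175,487),.02),('vineg',(222,75),.14),('vincap',(218,45),.19)]:
    P=unproj('top',np.array(uv)/4.2+[260,140]-.4,z); d=P[:2]-[x,y]
    print(n,P,'case frame',d@[np.cos(w),np.sin(w)],d@[-np.sin(w),np.cos(w)])
for n,uv,z in [('apple',(335,520),.04),('cup',(70,232),.06),('flask',(269,52),.145),('vincap',(551,275),.2)]:
    P=unproj('scene',np.array(uv)/4+[230,130]-.4,z); d=P[:2]-[x,y]
    print(n,P,'case frame',d@[np.cos(w),np.sin(w)],d@[-np.sin(w),np.cos(w)])
E
```

```text
[ 0.55414888 -0.01178175  1.39939732  1.51959188] [-0.2 -0.3 -0.1 -1.   0.4 -0.9 -0.1 -0.4 -0.9  0.6 -0.7 -0.5  0.  -0.6
  0.4 -0.7  0.   0.  -0.1  0.2  0.2 -0.4 -0.6 -0.7]
tab [[0.56536962 0.05304151 0.25476408]
 [0.4670968  0.07161057 0.2248034 ]
 [0.66416622 0.03749837 0.2248034 ]]
apple [ 0.70305768 -0.15035797  0.05      ] case frame -0.11114765100603821 -0.1703625533882747
cup [ 0.3722534  -0.14094962  0.06      ] case frame -0.15829946748095483 0.1571991825355453
flask [0.38231187 0.07880699 0.145     ] case frame 0.05995265755867986 0.18477001251419745
flaskbase [0.38303317 0.07350208 0.02      ] case frame 0.054848501048522194 0.18315446897525486
vineg [0.72957384 0.03332066 0.14      ] case frame 0.07436218304868389 -0.1651617628720168
vincap [0.74158682 0.03552042 0.19      ] case frame 0.07857865774186724 -0.17662351996679682
apple [ 0.70320338 -0.1485993   0.04      ] case frame -0.10938989294128355 -0.17020616041825581
cup [ 0.35806578 -0.12834084  0.06      ] case frame -0.14829529696865673 0.17332947941724364
flask [0.3808741  0.07990431 0.145     ] case frame 0.060788667470463714 0.18637387296646543
vincap [0.7323159  0.03667093 0.2       ] case frame 0.07813105271659757 -0.16729221824549387
```

```bash
cat >> h.py <<'E'
CASE=np.array([.5541,-.0118,1.3994])
def tgt(X,Y,Z,phi,az=None):
    """TCP pose from case frame pos; phi = tool angle below horizontal (deg), pointing case +x"""
    w=CASE[2];c,s=np.cos(w),np.sin(w)
    p=np.array([CASE[0]+c*X-s*Y,CASE[1]+s*X+c*Y,Z]);f=np.radians(phi)
    z=np.array([np.cos(f)*c,np.cos(f)*s,-np.sin(f)]);y=np.array([np.sin(f)*c,np.sin(f)*s,np.cos(f)])
    return p,R.from_matrix(np.stack([np.cross(y,z),y,z],1))
def tocase(p):
    w=CASE[2];c,s=np.cos(w),np.sin(w);d=p[:2]-CASE[:2];return np.array([c*d[0]+s*d[1],-s*d[0]+c*d[1],p[2]])
def delta(X,Y,Z,phi):
    p,r=tgt(X,Y,Z,phi);p0,r0,o=rob()
    return np.round(100*r0.inv().apply(p-p0),2),np.round((r0.inv()*r).as_rotvec(degrees=True),2)
def where():
    p,r,o=rob();z=r.as_matrix()[:,2];print('t',round(o['time_s'],3),'case',np.round(tocase(p),4),'phi',round(np.degrees(np.arcsin(-z[2])),1),'zaz',round(np.arctan2(z[1],z[0]),2),'F',np.round(o['wrist_force'],2),'op',round(o['opening'],3),'q',np.round(o['q'],3))
E
python3 -c "
from h import *
where();print(delta(.069,0,.31,90))"
```

```text
t 0.15 case [0.4893 0.4957 0.2306] phi 89.9 zaz -2.03 F [0.06 0.21 0.05] op 0.999 q [ 1.102  0.181  1.608 -0.     1.354 -0.206]
(array([-53.19, -37.34,  -7.91]), array([-0.08, -0.02, -5.24]))
```

```bash
python3 -m handwheel '[{"grip":6,"linear":[0,0,-4],"rotation":[0,0,0]},{"grip":6,"linear":[-5,-3,-8],"rotation":[0,0,0]},{"grip":6,"linear":[-8.3,-5.6,-8],"rotation":[0,0,-1]},{"grip":6,"linear":[-11.6,-8,-8],"rotation":[0,0,-2]},{"grip":6,"linear":[-15,-10.4,-8],"rotation":[0,0,-2]},{"grip":6,"linear":[-18.3,-12.8,-8],"rotation":[0,0,-3]},{"grip":6,"linear":[-21.6,-15.2,-8],"rotation":[0,0,-3]},{"grip":6,"linear":[-25,-17.5,-8],"rotation":[0,0,-4]},{"grip":6,"linear":[-28.3,-19.8,-8],"rotation":[0,0,-5]},{"grip":6,"linear":[-31.6,-22.1,-8],"rotation":[0,0,-5]},{"grip":6,"linear":[-35,-24.5,-8],"rotation":[0,0,-5]},{"grip":6,"linear":[-37,-26,-8],"rotation":[0,0,-5]}]'; python3 -c "
from h import *
where();print(delta(.069,0,.31,90))"
```

```text
time_s: 1.15
eef_pos: [0.4382, 0.2084, 0.3113]
eef_rot: [0.0, 0.088, 0.996, 0.0]
wrist_force: [0.7, 0.6, 0.1]
opening: 0.706
t 1.15 case [0.1972 0.1518 0.3113] phi 90.0 zaz 0.84 F [0.66 0.64 0.1 ] op 0.706 q [ 0.199 -0.084  1.722  0.     1.503 -1.197]
(array([-15.23, -12.76,   0.13]), array([ 0.01,  0.01, -0.24]))
```

```bash
python3 -m handwheel '[{"grip":6,"linear":[-3,-2.5,0],"rotation":[0,0,0]},{"grip":6,"linear":[-6,-5,0],"rotation":[0,0,0]},{"grip":6,"linear":[-9,-7.5,0],"rotation":[0,0,0]},{"grip":6,"linear":[-12,-10,0],"rotation":[0,0,0]},{"grip":6,"linear":[-14,-11.8,0],"rotation":[0,0,0]},{"grip":6,"linear":[-15.2,-12.7,0],"rotation":[0,0,0]},{"grip":6,"linear":[-15.2,-12.7,0],"rotation":[0,0,0]}]'
python3 - <<'E'
from h import *
import cv2
where();print(delta(.069,0,.31,90))
p,r,o=rob()
w=cams.camera('wrist');cv2.imwrite('pics/c_w.png',w[:,:,::-1])
a=cams.camera('scene')[60:260,220:420];cv2.imwrite('pics/c_s.png',cv2.resize(a[:,:,::-1],None,fx=3,fy=3,interpolation=cv2.INTER_CUBIC))
E
```

```text
time_s: 1.73
eef_pos: [0.5661, 0.0562, 0.3104]
eef_rot: [-0.0, 0.089, 0.996, -0.0]
wrist_force: [-0.2, -0.2, -1.2]
opening: 0.7
t 1.733 case [ 6.910e-02 -2.000e-04  3.104e-01] phi 89.9 zaz -2.77 F [-0.2  -0.19 -1.23] op 0.7 q [-0.109  0.112  1.525 -0.     1.505 -1.501]
(array([ 0.02, -0.01,  0.04]), array([-0.03, -0.05, -0.43]))
```

View pics/c_w.png

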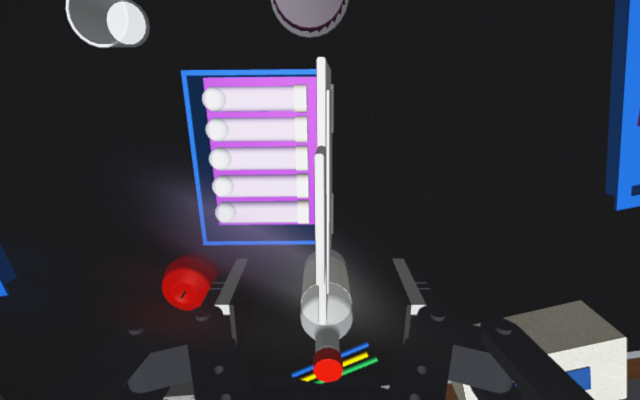

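View pics/c_s.png

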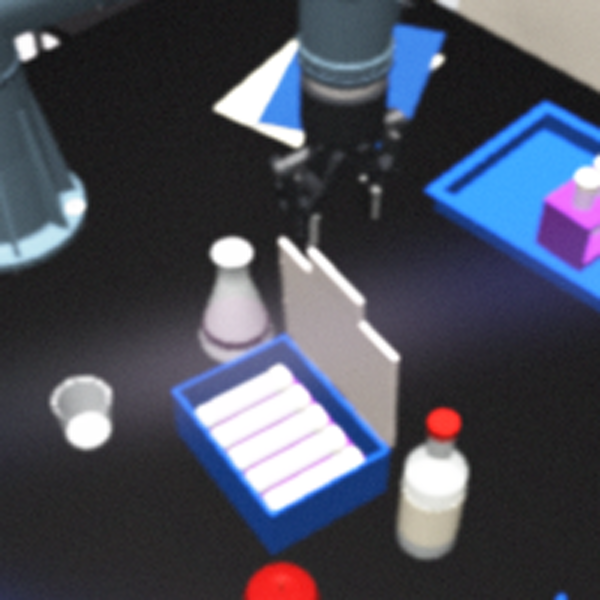

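```bash
python3 -m handwheel '[{"grip":6,"linear":[0,0,2],"rotation":[0,0,0]},{"grip":6,"linear":[0,0,4],"rotation":[0,0,0]},{"grip":6,"linear":[0,0,6],"rotation":[0,0,0]},{"grip":6,"linear":[0,0,8],"rotation":[0,0,0]},{"grip":6,"linear":[0,0,9.5],"rotation":[0,0,0]},{"grip":6,"linear":[0,0,10],"rotation":[0,0,0]},{"grip":6,"linear":[0,0,10],"rotation":[0,0,0]}]'
python3 - <<'E'
from h import *
import cv2
where()
w=cams.camera('wrist');cv2.imwrite('pics/d_w.png',w[:,:,::-1])
E
```

```text
time_s: 2.42
eef_pos: [0.5632, 0.0603, 0.21]
eef_rot: [-0.002, 0.087, 0.996, 0.0]
wrist_force: [-0.1, 0.0, -0.1]
opening: 0.707
t 2.417 case [0.0726 0.0033 0.21  ] phi 89.8 zaz 2.94 F [-0.09  0.04 -0.12] op 0.707 q [-0.103  0.183  1.648  0.     1.313 -1.5  ]
```

View pics/d_w.png

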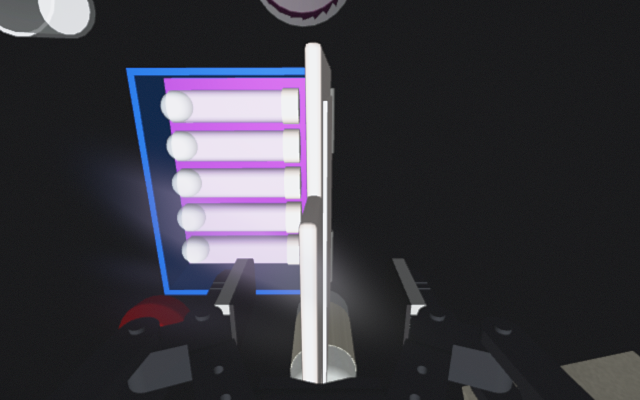

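```bash
cat >> h.py <<'E'
def wproj(P,p,r):
    i=cams.camera_info('wrist');M=i['mount'];P=np.atleast_2d(P)
    t=r.inv().apply(P-p);c=(t-M[:3,3])@M[:3,:3];f=200/np.tan(np.radians(i['fovy']/2))
    return c[:,:2]/c[:,2:]*f+[i['cx'],i['cy']]
E
python3 -c "
from h import *
p,r,o=rob()
for a in (1.48,1.52,1.56): print(a,wproj(lidpts(*CASE,a,[[.18,.045,0],[.18,.045,.006],[.15,.1,0]]),p,r).round(0).tolist())
print(delta(.0726,.0,.21,90))
"
python3 -m handwheel '[{"grip":6,"linear":[0.3,-0.6,0],"rotation":[0,0,0]},{"grip":6,"linear":[0.3,-1.2,0],"rotation":[0,0,0]},{"grip":6,"linear":[0.3,-1.8,0],"rotation":[0,0,0]},{"grip":6,"linear":[0.3,-2.2,0],"rotation":[0,0,0]},{"grip":6,"linear":[0.3,-2.5,0],"rotation":[0,0,0]},{"grip":6,"linear":[0.3,-2.8,0],"rotation":[0,0,0]},{"grip":6,"linear":[0.3,-3.1,0],"rotation":[0,0,0]},{"grip":6,"linear":[0.3,-3.4,0],"rotation":[0,0,0]}]'
python3 - <<'E'
from h import *
import cv2
where()
w=cams.camera('wrist');cv2.imwrite('pics/e_w.png',w[:,:,::-1])
E
```

```text
1.48 [[276.0, 214.0], [294.0, 215.0], [287.0, 36.0]]
1.52 [[298.0, 215.0], [317.0, 215.0], [304.0, 35.0]]
1.56 [[321.0, 215.0], [340.0, 215.0], [321.0, 35.0]]
(array([-0.23,  0.02,  0.15]), array([ 0.01, -0.04, -0.14]))
time_s: 3.13
eef_pos: [0.5561, 0.0254, 0.2114]
eef_rot: [0.0, 0.088, 0.996, 0.0]
wrist_force: [0.6, 0.3, 0.3]
opening: 0.703
t 3.133 case [0.037  0.0044 0.2114] phi 90.0 zaz 0.4 F [0.61 0.3  0.33] op 0.703 q [-0.168  0.158  1.674  0.     1.309 -1.563]
```

View pics/e_w.png

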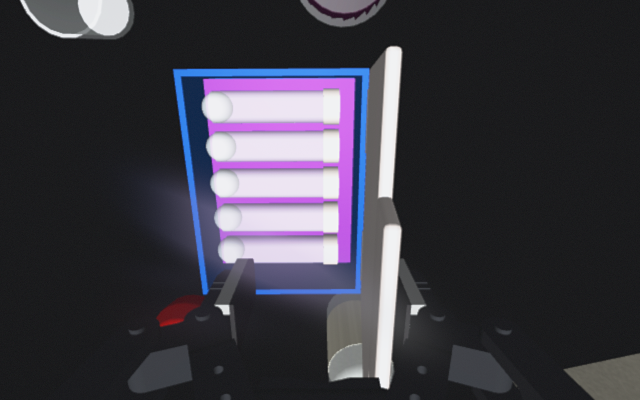

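```bash
python3 -m handwheel '[{"grip":6,"linear":[0,-0.3,0],"rotation":[0,0,0]},{"grip":6,"linear":[-0.1,-0.6,0],"rotation":[0,0,0]},{"grip":6,"linear":[-0.2,-0.9,0],"rotation":[0,0,0]},{"grip":6,"linear":[-0.3,-1.2,0],"rotation":[0,0,0]},{"grip":6,"linear":[-0.4,-1.5,0],"rotation":[0,0,0]},{"grip":6,"linear":[-0.4,-1.8,0],"rotation":[0,0,0]},{"grip":6,"linear":[-0.4,-2.1,0],"rotation":[0,0,0]}]'
python3 - <<'E'
from h import *
import cv2
where()
p,r,o=rob()
w=cams.camera('wrist');cv2.imwrite('pics/f_w.png',w[:,:,::-1])
for a in (1.2,1.24,1.28,1.32,1.36): print(a,wproj(lidpts(*CASE,a,[[.18,.045,0],[.18,.045,.006],[.15,.1,0]]),p,r).round(0).tolist())
E
```

```text
time_s: 3.77
eef_pos: [0.5563, 0.004, 0.2112]
eef_rot: [-0.0, 0.088, 0.996, -0.0]
wrist_force: [-0.4, 1.0, -0.1]
opening: 0.7
t 3.767 case [0.0159 0.0005 0.2112] phi 90.0 zaz -1.85 F [-0.45  1.03 -0.07] op 0.7 q [-0.206  0.158  1.675 -0.     1.308 -1.601]
1.2 [[301.0, 198.0], [317.0, 200.0], [331.0, 34.0]]
1.24 [[321.0, 200.0], [338.0, 202.0], [346.0, 33.0]]
1.28 [[341.0, 202.0], [359.0, 204.0], [362.0, 32.0]]
1.32 [[363.0, 204.0], [381.0, 205.0], [379.0, 31.0]]
1.36 [[385.0, 205.0], [404.0, 207.0], [396.0, 31.0]]
```

View pics/f_w.png

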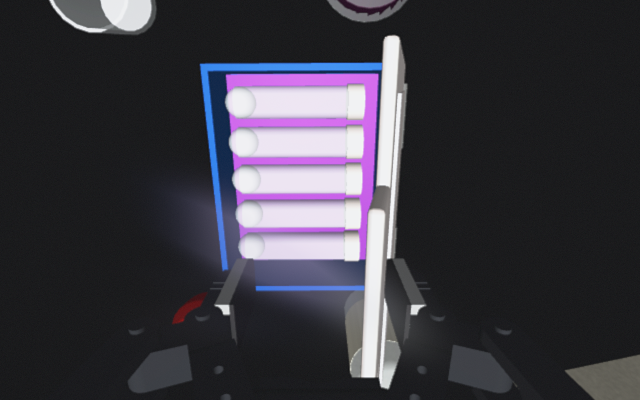

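```bash
python3 -m handwheel '[{"grip":6,"linear":[0,-0.3,0],"rotation":[0,0,0]},{"grip":6,"linear":[0,-0.6,0],"rotation":[0,0,0]},{"grip":6,"linear":[0,-0.9,0],"rotation":[0,0,0]}]'
cat > look.py <<'E'
import sys
from h import *
import cv2
n=sys.argv[1];lo,hi=float(sys.argv[2]),float(sys.argv[3])
where()
p,r,o=rob()
w=cams.camera('wrist');cv2.imwrite(f'pics/{n}.png',w[:,:,::-1])
for a in np.linspace(lo,hi,6): print(round(a,3),wproj(lidpts(*CASE,a,[[.18,.045,0],[.18,.045,.006],[.15,.1,0],[.18,-.045,0]]),p,r).round(0).tolist())
E
python3 look.py g_w 1.1 1.35
```

```text
time_s: 4.07
eef_pos: [0.5546, -0.0048, 0.2113]
eef_rot: [0.0, 0.088, 0.996, -0.0]
wrist_force: [0.2, 0.8, -0.5]
opening: 0.699
t 4.067 case [0.007  0.0007 0.2113] phi 90.0 zaz -0.42 F [ 0.17  0.78 -0.53] op 0.699 q [-0.223  0.154  1.679 -0.     1.308 -1.618]
1.1 [[282.0, 192.0], [296.0, 194.0], [318.0, 37.0], [290.0, 383.0]]
1.15 [[303.0, 195.0], [319.0, 197.0], [336.0, 35.0], [307.0, 390.0]]
1.2 [[327.0, 198.0], [343.0, 200.0], [355.0, 34.0], [327.0, 397.0]]
1.25 [[352.0, 201.0], [370.0, 203.0], [375.0, 33.0], [347.0, 403.0]]
1.3 [[379.0, 203.0], [397.0, 205.0], [396.0, 32.0], [368.0, 408.0]]
1.35 [[407.0, 205.0], [426.0, 207.0], [417.0, 31.0], [390.0, 413.0]]
```

View pics/g_w.png

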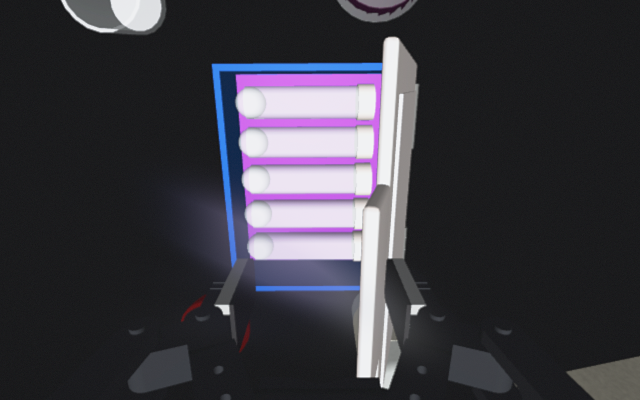

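```bash
python3 -m handwheel '[{"grip":6,"linear":[0,0,0],"rotation":[0,0,0]},{"grip":6,"linear":[0,0,0],"rotation":[0,0,0]},{"grip":6,"linear":[0,0,0],"rotation":[0,0,0]},{"grip":6,"linear":[0,0,0],"rotation":[0,0,0]}]'
python3 look.py h_w 1.0 1.3
```

```text
time_s: 4.45
eef_pos: [0.5547, -0.0045, 0.2113]
eef_rot: [0.0, 0.088, 0.996, -0.0]
wrist_force: [0.2, 0.5, -0.1]
opening: 0.701
t 4.45 case [0.0073 0.0007 0.2113] phi 90.0 zaz -0.57 F [ 0.19  0.54 -0.11] op 0.701 q [-0.222  0.154  1.679 -0.     1.308 -1.617]
1.0 [[243.0, 186.0], [255.0, 188.0], [285.0, 39.0], [258.0, 368.0]]
1.06 [[265.0, 190.0], [278.0, 192.0], [304.0, 38.0], [276.0, 377.0]]
1.12 [[289.0, 193.0], [304.0, 196.0], [324.0, 36.0], [296.0, 386.0]]
1.18 [[316.0, 197.0], [332.0, 199.0], [346.0, 35.0], [318.0, 394.0]]
1.24 [[346.0, 200.0], [363.0, 202.0], [370.0, 33.0], [342.0, 402.0]]
1.3 [[378.0, 203.0], [396.0, 205.0], [395.0, 32.0], [367.0, 408.0]]
```

View pics/h_w.png

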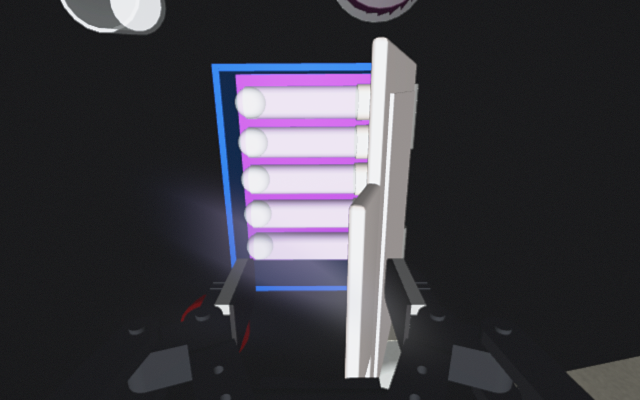

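```bash
python3 -m handwheel '[{"grip":6,"linear":[0,0,0],"rotation":[0,0,0]},{"grip":6,"linear":[0,0,0],"rotation":[0,0,0]},{"grip":6,"linear":[0,0,0],"rotation":[0,0,0]},{"grip":6,"linear":[0,0,0],"rotation":[0,0,0]},{"grip":6,"linear":[0,0,0],"rotation":[0,0,0]},{"grip":6,"linear":[0,0,0],"rotation":[0,0,0]},{"grip":6,"linear":[0,0,0],"rotation":[0,0,0]}]'
python3 look.py i_w 0.9 1.3
```

```text
time_s: 5.08
eef_pos: [0.5547, -0.0046, 0.2113]
eef_rot: [0.0, 0.088, 0.996, 0.0]
wrist_force: [-0.6, 0.3, -0.8]
opening: 0.705
t 5.083 case [0.0072 0.0007 0.2113] phi 90.0 zaz 0.4 F [-0.63  0.3  -0.76] op 0.705 q [-0.222  0.154  1.679  0.     1.308 -1.617]
0.9 [[214.0, 179.0], [223.0, 181.0], [260.0, 42.0], [233.0, 352.0]]
0.98 [[237.0, 184.0], [248.0, 187.0], [280.0, 40.0], [252.0, 364.0]]
1.06 [[265.0, 190.0], [278.0, 192.0], [304.0, 38.0], [276.0, 377.0]]
1.14 [[298.0, 195.0], [313.0, 197.0], [331.0, 36.0], [303.0, 389.0]]
1.22 [[336.0, 199.0], [353.0, 201.0], [362.0, 34.0], [334.0, 399.0]]
1.3 [[378.0, 203.0], [397.0, 205.0], [395.0, 32.0], [367.0, 408.0]]
```

View pics/i_w.png

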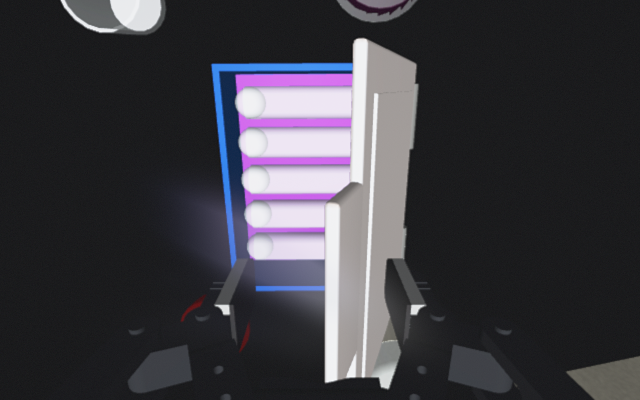

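```bash
python3 -c "
from h import *
print(delta(.001,0,.1855,80))"
```

```text
(array([-0.07, -0.62,  2.58]), array([-10.  ,   0.02,  -0.24]))
```

```bash
python3 -m handwheel '[{"grip":8,"linear":[0,0,0.4],"rotation":[-1,0,0]},{"grip":8,"linear":[0,-0.1,1],"rotation":[-3,0,0]},{"grip":8,"linear":[0,-0.3,1.6],"rotation":[-6,0,0]},{"grip":8,"linear":[0,-0.5,2.2],"rotation":[-8,0,0]},{"grip":8,"linear":[0,-0.6,2.6],"rotation":[-10,0,0]}]'
python3 look.py j_w 0.85 1.2
```

```text
time_s: 5.55
eef_pos: [0.5534, -0.0107, 0.1845]
eef_rot: [0.008, 0.088, 0.992, 0.088]
wrist_force: [0.1, 0.2, -0.1]
opening: 0.935
t 5.55 case [0.001  0.0009 0.1845] phi 79.9 zaz 1.4 F [ 0.11  0.16 -0.12] op 0.935 q [-0.338  0.173  1.726  0.183  1.277 -1.789]
0.85 [[203.0, 201.0], [215.0, 204.0], [251.0, 34.0], [227.0, 401.0]]
0.92 [[230.0, 207.0], [245.0, 210.0], [275.0, 31.0], [250.0, 414.0]]
0.99 [[263.0, 212.0], [280.0, 215.0], [301.0, 29.0], [276.0, 426.0]]
1.06 [[300.0, 218.0], [319.0, 220.0], [331.0, 27.0], [306.0, 437.0]]
1.13 [[341.0, 222.0], [362.0, 224.0], [363.0, 25.0], [338.0, 447.0]]
1.2 [[386.0, 226.0], [408.0, 227.0], [397.0, 24.0], [372.0, 455.0]]
```

View pics/j_w.png

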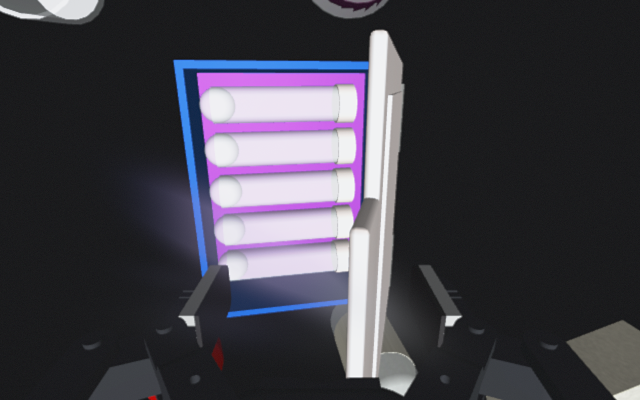

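```bash
python3 -m handwheel '[{"grip":8,"linear":[0,0,0],"rotation":[0,0,0]},{"grip":8,"linear":[0,0,0],"rotation":[0,0,0]},{"grip":8,"linear":[0,0,0],"rotation":[0,0,0]},{"grip":8,"linear":[0,0,0],"rotation":[0,0,0]},{"grip":8,"linear":[0,0,0],"rotation":[0,0,0]},{"grip":8,"linear":[0,0,0],"rotation":[0,0,0]},{"grip":8,"linear":[0,0,0],"rotation":[0,0,0]},{"grip":8,"linear":[0,0,0],"rotation":[0,0,0]}]'
python3 look.py k_w 0.75 1.1
```

```text
time_s: 6.27
eef_pos: [0.5537, -0.0103, 0.1854]
eef_rot: [0.008, 0.087, 0.992, 0.087]
wrist_force: [0.3, 0.6, 0.1]
opening: 0.936
t 6.267 case [0.0014 0.0007 0.1854] phi 80.0 zaz 1.39 F [0.32 0.56 0.05] op 0.936 q [-0.335  0.172  1.725  0.18   1.277 -1.786]
0.75 [[170.0, 191.0], [179.0, 194.0], [222.0, 37.0], [199.0, 380.0]]
0.82 [[191.0, 197.0], [202.0, 200.0], [241.0, 34.0], [217.0, 393.0]]
0.89 [[217.0, 203.0], [230.0, 206.0], [263.0, 32.0], [238.0, 406.0]]
0.96 [[247.0, 209.0], [263.0, 211.0], [288.0, 30.0], [263.0, 419.0]]
1.03 [[282.0, 214.0], [300.0, 216.0], [316.0, 28.0], [291.0, 431.0]]
1.1 [[321.0, 219.0], [341.0, 221.0], [347.0, 26.0], [322.0, 441.0]]
```

View pics/k_w.png

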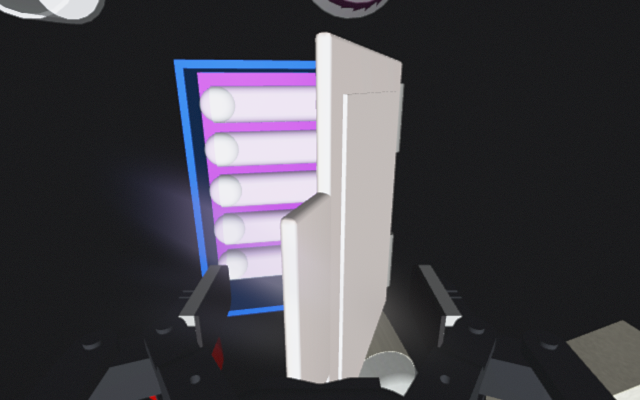

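```bash
python3 -m handwheel '[{"grip":8,"linear":[0,0,0],"rotation":[0,0,0]},{"grip":8,"linear":[0,0,0],"rotation":[0,0,0]},{"grip":8,"linear":[0,0,0],"rotation":[0,0,0]},{"grip":8,"linear":[0,0,0],"rotation":[0,0,0]},{"grip":8,"linear":[0,0,0],"rotation":[0,0,0]},{"grip":8,"linear":[0,0,0],"rotation":[0,0,0]},{"grip":8,"linear":[0,0,0],"rotation":[0,0,0]},{"grip":8,"linear":[0,0,0],"rotation":[0,0,0]}]'
python3 look.py l_w 0.75 1.0
```

```text
time_s: 6.98
eef_pos: [0.5536, -0.0105, 0.1853]
eef_rot: [0.008, 0.087, 0.992, 0.087]
wrist_force: [-0.2, 0.6, -0.4]
opening: 0.935
t 6.983 case [0.0012 0.0007 0.1853] phi 80.0 zaz 1.4 F [-0.17  0.55 -0.35] op 0.935 q [-0.336  0.172  1.725  0.18   1.277 -1.786]
0.75 [[171.0, 191.0], [180.0, 194.0], [223.0, 37.0], [200.0, 380.0]]
0.8 [[185.0, 196.0], [196.0, 198.0], [236.0, 35.0], [212.0, 390.0]]
0.85 [[202.0, 200.0], [214.0, 203.0], [250.0, 33.0], [226.0, 399.0]]
0.9 [[221.0, 204.0], [235.0, 207.0], [267.0, 32.0], [242.0, 408.0]]
0.95 [[243.0, 208.0], [258.0, 211.0], [285.0, 30.0], [260.0, 417.0]]
1.0 [[267.0, 212.0], [284.0, 214.0], [304.0, 28.0], [279.0, 426.0]]
```

View pics/l_w.png

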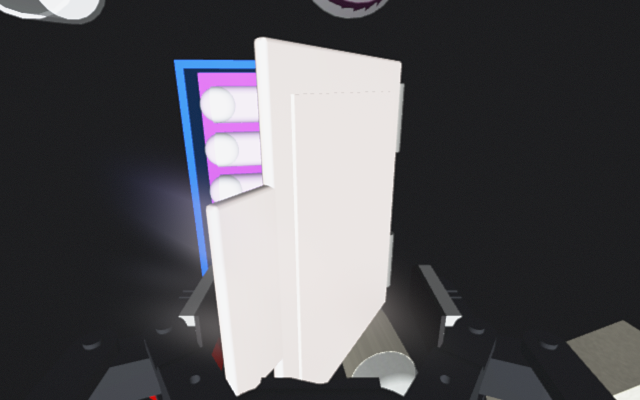

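```bash
python3 -m handwheel '[{"grip":8,"linear":[0,0,0],"rotation":[0,0,0]},{"grip":8,"linear":[0,0,0],"rotation":[0,0,0]},{"grip":8,"linear":[0,0,0],"rotation":[0,0,0]}]'
python3 look.py m_w 0.75 1.0
python3 - <<'E'
from h import *
import cv2
a=cams.camera('scene')[60:260,220:420];cv2.imwrite('pics/m_s.png',cv2.resize(a[:,:,::-1],None,fx=3,fy=3,interpolation=cv2.INTER_CUBIC))
for a in (.7,.75,.8,.85,.9): print(a,(3*(proj('scene',lidpts(*CASE,a,[[.18,-.045,.006],[.15,-.1,.006]]))-[220,60])).round().tolist())
E
```

```text
time_s: 7.28
eef_pos: [0.5536, -0.0105, 0.1853]
eef_rot: [0.008, 0.087, 0.992, 0.087]
wrist_force: [-0.5, -0.5, -1.5]
opening: 0.936
t 7.283 case [0.0012 0.0007 0.1853] phi 80.0 zaz 1.4 F [-0.55 -0.52 -1.49] op 0.936 q [-0.336  0.172  1.725  0.18   1.277 -1.786]
0.75 [[171.0, 191.0], [180.0, 194.0], [222.0, 37.0], [200.0, 380.0]]
0.8 [[185.0, 196.0], [196.0, 198.0], [236.0, 35.0], [212.0, 390.0]]
0.85 [[202.0, 200.0], [214.0, 203.0], [250.0, 33.0], [226.0, 399.0]]
0.9 [[221.0, 204.0], [235.0, 207.0], [267.0, 32.0], [242.0, 408.0]]
0.95 [[243.0, 208.0], [258.0, 211.0], [285.0, 30.0], [260.0, 417.0]]
1.0 [[267.0, 212.0], [284.0, 214.0], [304.0, 28.0], [279.0, 426.0]]
0.7 [[250.0, 397.0], [302.0, 437.0]]
0.75 [[256.0, 390.0], [307.0, 431.0]]
0.8 [[261.0, 383.0], [312.0, 425.0]]
0.85 [[267.0, 376.0], [317.0, 419.0]]
0.9 [[273.0, 369.0], [322.0, 414.0]]
```

View pics/m_w.png

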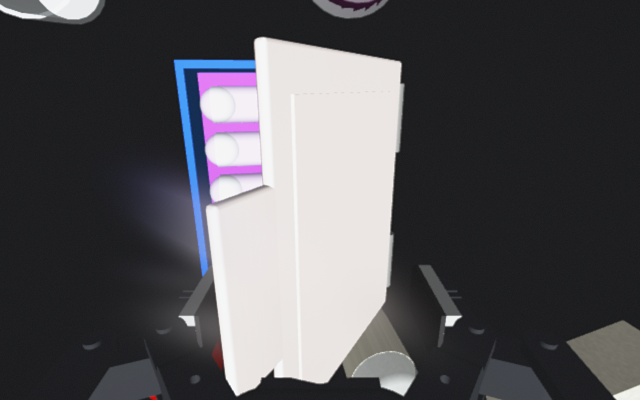

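View pics/m_s.png

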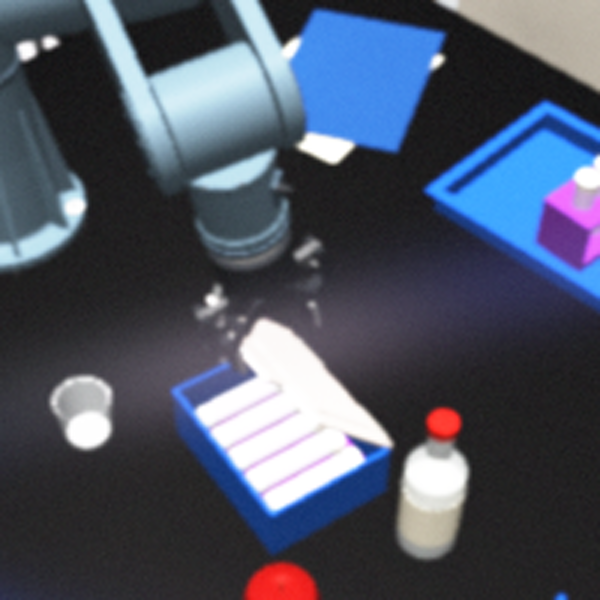

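```bash
cat >> h.py <<'E'
def lidtcp(a,phi,cy=.037,cz=.034):
    f=np.radians(phi);E=np.array([.075-.18*np.cos(a),.075+.18*np.sin(a)])
    return E+cy*np.array([np.sin(f),np.cos(f)])+cz*np.array([np.cos(f),-np.sin(f)])
def rows(aa,phis=None):
    for k,a in enumerate(aa):
        phi=30+50*a/.87 if phis is None else phis[k]
        X,Z=lidtcp(a,phi);l,r=delta(X,0,Z,phi);print(round(a,3),round(phi,1),np.round([X,Z],3),np.round(l*20)/20,np.round(r,1))
def esta():
    p,r,o=rob();c=tocase(p);z=r.as_matrix()[:,2];f=np.arcsin(-z[2])
    print('finger-implied edge',c[[0,2]]-.037*np.array([np.sin(f),np.cos(f)])-.034*np.array([np.cos(f),-np.sin(f)]))
E
python3 -c "
from h import *
where();rows(np.linspace(.87,.78,9)[1:])"
```

```text
t 7.383 case [0.0012 0.0007 0.1852] phi 80.0 zaz 1.4 F [-0.02 -0.05 -0.01] op 0.94 q [-0.336  0.172  1.725  0.18   1.277 -1.786]
0.859 79.4 [0.    0.185] [-0.05 -0.1   0.05] [-0.6  0.  -0.2]
0.848 78.7 [-0.001  0.184] [-0.05 -0.25  0.1 ] [-1.3  0.  -0.2]
0.836 78.1 [-0.002  0.183] [-0.05 -0.4   0.15] [-1.9  0.  -0.2]
0.825 77.4 [-0.004  0.182] [-0.05 -0.55  0.25] [-2.6  0.  -0.2]
0.814 76.8 [-0.005  0.181] [-0.05 -0.65  0.3 ] [-3.2  0.  -0.2]
0.802 76.1 [-0.006  0.18 ] [-0.05 -0.8   0.35] [-3.9  0.  -0.2]
0.791 75.5 [-0.007  0.179] [-0.1  -0.95  0.45] [-4.5  0.  -0.2]
0.78 74.8 [-0.008  0.178] [-0.1  -1.05  0.5 ] [-5.2  0.  -0.2]
```

```bash
python3 -m handwheel '[{"grip":8,"linear":[0,-0.1,0.05],"rotation":[-0.6,0,0]},{"grip":8,"linear":[0,-0.25,0.1],"rotation":[-1.3,0,0]},{"grip":8,"linear":[0,-0.4,0.15],"rotation":[-1.9,0,0]},{"grip":8,"linear":[0,-0.55,0.25],"rotation":[-2.6,0,0]},{"grip":8,"linear":[0,-0.65,0.3],"rotation":[-3.2,0,0]},{"grip":8,"linear":[0,-0.8,0.35],"rotation":[-3.9,0,0]},{"grip":8,"linear":[0,-0.95,0.45],"rotation":[-4.5,0,0]},{"grip":8,"linear":[0,-1.05,0.5],"rotation":[-5.2,0,0]},{"grip":8,"linear":[0,-1.05,0.5],"rotation":[-5.2,0,0]},{"grip":8,"linear":[0,-1.05,0.5],"rotation":[-5.2,0,0]},{"grip":8,"linear":[0,-1.05,0.5],"rotation":[-5.2,0,0]},{"grip":8,"linear":[0,-1.05,0.5],"rotation":[-5.2,0,0]}]'
python3 -m handwheel '[{"grip":8,"linear":[0,0,0],"rotation":[0,0,0]},{"grip":8,"linear":[0,0,0],"rotation":[0,0,0]},{"grip":8,"linear":[0,0,0],"rotation":[0,0,0]},{"grip":8,"linear":[0,0,0],"rotation":[0,0,0]},{"grip":8,"linear":[0,0,0],"rotation":[0,0,0]},{"grip":8,"linear":[0,0,0],"rotation":[0,0,0]},{"grip":8,"linear":[0,0,0],"rotation":[0,0,0]},{"grip":8,"linear":[0,0,0],"rotation":[0,0,0]},{"grip":8,"linear":[0,0,0],"rotation":[0,0,0]},{"grip":8,"linear":[0,0,0],"rotation":[0,0,0]},{"grip":8,"linear":[0,0,0],"rotation":[0,0,0]},{"grip":8,"linear":[0,0,0],"rotation":[0,0,0]}]'
python3 look.py n_w 0.7 0.95
python3 -c "
from h import *
rows(np.linspace(.78,.60,13)[1:])"
```

```text
time_s: 8.38
eef_pos: [0.552, -0.0198, 0.1786]
eef_rot: [0.012, 0.087, 0.987, 0.132]
wrist_force: [-1.0, -0.6, 0.7]
opening: 0.936
time_s: 9.38
eef_pos: [0.552, -0.0198, 0.1785]
eef_rot: [0.012, 0.087, 0.987, 0.132]
wrist_force: [0.7, -0.2, 0.3]
opening: 0.93
t 9.383 case [-0.0082  0.0007  0.1785] phi 74.8 zaz 1.4 F [ 0.75 -0.24  0.32] op 0.93 q [-0.405  0.185  1.738  0.269  1.29  -1.884]
0.7 [[181.0, 195.0], [192.0, 197.0], [232.0, 36.0], [209.0, 387.0]]
0.75 [[198.0, 199.0], [210.0, 202.0], [247.0, 34.0], [223.0, 397.0]]
0.8 [[216.0, 203.0], [230.0, 206.0], [263.0, 32.0], [238.0, 406.0]]
0.85 [[237.0, 207.0], [253.0, 210.0], [280.0, 31.0], [256.0, 415.0]]
0.9 [[261.0, 211.0], [278.0, 214.0], [300.0, 29.0], [275.0, 424.0]]
0.95 [[287.0, 215.0], [305.0, 217.0], [320.0, 28.0], [295.0, 432.0]]
0.765 74.0 [-0.01   0.177] [-0.05 -0.2   0.1 ] [-0.8  0.1 -0.2]
0.75 73.1 [-0.011  0.176] [-0.05 -0.4   0.15] [-1.7  0.1 -0.2]
0.735 72.2 [-0.013  0.175] [-0.05 -0.55  0.25] [-2.6  0.1 -0.2]
0.72 71.4 [-0.014  0.173] [-0.05 -0.75  0.35] [-3.4  0.1 -0.2]
0.705 70.5 [-0.016  0.172] [-0.05 -0.9   0.45] [-4.3  0.1 -0.2]
0.69 69.7 [-0.017  0.171] [-0.1  -1.1   0.55] [-5.1  0.1 -0.2]
0.675 68.8 [-0.019  0.169] [-0.1  -1.25  0.65] [-6.   0.1 -0.2]
0.66 67.9 [-0.02   0.168] [-0.1  -1.45  0.75] [-6.9  0.1 -0.2]
0.645 67.1 [-0.022  0.166] [-0.1  -1.6   0.85] [-7.7  0.1 -0.2]
0.63 66.2 [-0.023  0.165] [-0.1  -1.75  0.95] [-8.6  0.1 -0.2]
0.615 65.3 [-0.024  0.163] [-0.1  -1.95  1.05] [-9.4  0.1 -0.2]
0.6 64.5 [-0.026  0.162] [-0.1  -2.1   1.15] [-10.3   0.1  -0.2]
```

View pics/n_w.png

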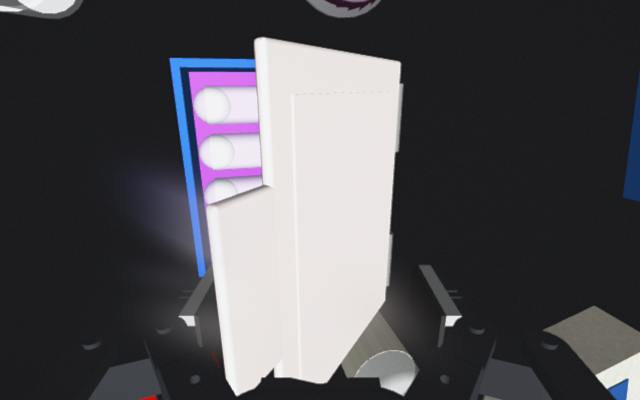

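```bash
python3 -m handwheel '[{"grip":8,"linear":[0,-0.2,0.1],"rotation":[-0.8,0,0]},{"grip":8,"linear":[0,-0.4,0.15],"rotation":[-1.7,0,0]},{"grip":8,"linear":[0,-0.55,0.25],"rotation":[-2.6,0,0]},{"grip":8,"linear":[0,-0.75,0.35],"rotation":[-3.4,0,0]},{"grip":8,"linear":[0,-0.9,0.45],"rotation":[-4.3,0,0]},{"grip":8,"linear":[0,-1.1,0.55],"rotation":[-5.1,0,0]},{"grip":8,"linear":[0,-1.25,0.65],"rotation":[-6,0,0]},{"grip":8,"linear":[0,-1.45,0.75],"rotation":[-6.9,0,0]},{"grip":8,"linear":[0,-1.6,0.85],"rotation":[-7.7,0,0]},{"grip":8,"linear":[0,-1.75,0.95],"rotation":[-8.6,0,0]},{"grip":8,"linear":[0,-1.95,1.05],"rotation":[-9.4,0,0]},{"grip":8,"linear":[0,-2.1,1.15],"rotation":[-10.3,0,0]}]'
python3 look.py o_w 0.5 0.75
python3 -c "
from h import *
rows(np.linspace(.60,.42,13)[1:])"
```

```text
time_s: 10.43
eef_pos: [0.549, -0.0369, 0.1618]
eef_rot: [0.019, 0.085, 0.971, 0.221]
wrist_force: [-0.3, -0.1, 0.2]
opening: 0.94
t 10.433 case [-0.0256  0.0008  0.1618] phi 64.4 zaz 1.4 F [-0.28 -0.07  0.23] op 0.94 q [-0.532  0.244  1.75   0.429  1.336 -2.069]
0.5 [[176.0, 193.0], [186.0, 196.0], [227.0, 36.0], [204.0, 384.0]]
0.55 [[191.0, 197.0], [203.0, 200.0], [241.0, 35.0], [217.0, 393.0]]
0.6 [[209.0, 202.0], [222.0, 204.0], [256.0, 33.0], [232.0, 403.0]]
0.65 [[229.0, 206.0], [244.0, 209.0], [274.0, 31.0], [249.0, 412.0]]
0.7 [[252.0, 210.0], [268.0, 212.0], [292.0, 30.0], [267.0, 421.0]]
0.75 [[277.0, 214.0], [295.0, 216.0], [312.0, 28.0], [287.0, 429.0]]
0.585 63.6 [-0.027  0.16 ] [-0.1  -0.1   0.05] [-0.8  0.1 -0.3]
0.57 62.8 [-0.028  0.159] [-0.1  -0.3   0.15] [-1.6  0.1 -0.3]
0.555 61.9 [-0.029  0.157] [-0.1  -0.45  0.2 ] [-2.5  0.1 -0.3]
0.54 61.0 [-0.031  0.156] [-0.1  -0.65  0.3 ] [-3.3  0.1 -0.3]
0.525 60.2 [-0.032  0.154] [-0.1 -0.8  0.4] [-4.2  0.1 -0.3]
0.51 59.3 [-0.033  0.153] [-0.1 -1.   0.5] [-5.1  0.1 -0.3]
0.495 58.4 [-0.034  0.151] [-0.1  -1.15  0.6 ] [-5.9  0.1 -0.3]
0.48 57.6 [-0.035  0.149] [-0.1  -1.35  0.7 ] [-6.8  0.1 -0.3]
0.465 56.7 [-0.036  0.148] [-0.1 -1.5  0.8] [-7.6  0.1 -0.2]
0.45 55.9 [-0.037  0.146] [-0.1 -1.7  0.9] [-8.5  0.1 -0.2]
0.435 55.0 [-0.038  0.144] [-0.1  -1.85  1.  ] [-9.4  0.1 -0.2]
0.42 54.1 [-0.039  0.143] [-0.1 -2.   1.1] [-10.2   0.1  -0.2]
```

View pics/o_w.png

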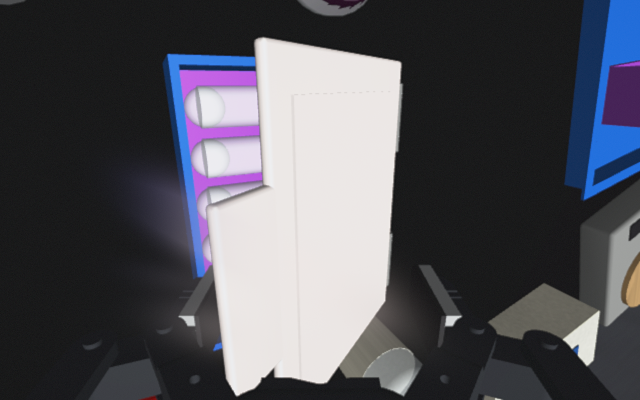

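```bash
python3 -m handwheel '[{"grip":8,"linear":[-0.05,-0.15,0.05],"rotation":[-0.8,0,0]},{"grip":8,"linear":[-0.1,-0.3,0.15],"rotation":[-1.6,0,0]},{"grip":8,"linear":[-0.1,-0.45,0.2],"rotation":[-2.5,0,0]},{"grip":8,"linear":[-0.1,-0.65,0.3],"rotation":[-3.3,0,0]},{"grip":8,"linear":[-0.1,-0.8,0.4],"rotation":[-4.2,0,0]},{"grip":8,"linear":[-0.1,-1,0.5],"rotation":[-5.1,0,0]},{"grip":8,"linear":[-0.1,-1.15,0.6],"rotation":[-5.9,0,0]},{"grip":8,"linear":[-0.1,-1.35,0.7],"rotation":[-6.8,0,0]},{"grip":8,"linear":[-0.1,-1.5,0.8],"rotation":[-7.6,0,0]},{"grip":8,"linear":[-0.1,-1.7,0.9],"rotation":[-8.5,0,0]},{"grip":8,"linear":[-0.1,-1.85,1],"rotation":[-9.4,0,0]},{"grip":8,"linear":[-0.1,-2,1.1],"rotation":[-10.2,0,0]}]'
python3 -c "
from h import *
where();rows(np.linspace(.42,.24,13)[1:])"
```

```text
time_s: 11.48
eef_pos: [0.5476, -0.0502, 0.1432]
eef_rot: [0.027, 0.083, 0.948, 0.306]
wrist_force: [0.4, -0.8, -0.2]
opening: 0.937
t 11.483 case [-0.039  -0.0002  0.1432] phi 54.2 zaz 1.4 F [ 0.42 -0.78 -0.19] op 0.937 q [-0.636  0.338  1.741  0.56   1.402 -2.224]
0.405 53.3 [-0.04   0.141] [ 0.   -0.25  0.1 ] [-0.9  0.2 -0.2]
0.39 52.4 [-0.041  0.139] [ 0.   -0.45  0.2 ] [-1.8  0.2 -0.2]
0.375 51.6 [-0.042  0.137] [ 0.  -0.6  0.3] [-2.7  0.2 -0.2]
0.36 50.7 [-0.043  0.136] [ 0.   -0.8   0.35] [-3.5  0.2 -0.2]
0.345 49.8 [-0.044  0.134] [ 0.   -1.    0.45] [-4.4  0.2 -0.2]
0.33 49.0 [-0.045  0.132] [ 0.   -1.15  0.55] [-5.2  0.2 -0.2]
0.315 48.1 [-0.046  0.13 ] [ 0.   -1.3   0.65] [-6.1  0.2 -0.2]
0.3 47.2 [-0.047  0.128] [ 0.   -1.5   0.75] [-7.   0.2 -0.2]
0.285 46.4 [-0.047  0.127] [ 0.   -1.65  0.85] [-7.8  0.2 -0.2]
0.27 45.5 [-0.048  0.125] [ 0.   -1.85  0.95] [-8.7  0.2 -0.2]
0.255 44.7 [-0.049  0.123] [ 0.   -2.    1.05] [-9.6  0.2 -0.2]
0.24 43.8 [-0.05   0.121] [ 0.   -2.15  1.2 ] [-10.4   0.2  -0.2]
```

```bash
python3 -m handwheel '[{"grip":8,"linear":[0,-0.2,0.1],"rotation":[-0.9,0,0]},{"grip":8,"linear":[0,-0.4,0.2],"rotation":[-1.8,0,0]},{"grip":8,"linear":[0,-0.6,0.3],"rotation":[-2.7,0,0]},{"grip":8,"linear":[0,-0.8,0.35],"rotation":[-3.5,0,0]},{"grip":8,"linear":[0,-1,0.45],"rotation":[-4.4,0,0]},{"grip":8,"linear":[0,-1.15,0.55],"rotation":[-5.2,0,0]},{"grip":8,"linear":[0,-1.3,0.65],"rotation":[-6.1,0,0]},{"grip":8,"linear":[0,-1.5,0.75],"rotation":[-7,0,0]},{"grip":8,"linear":[0,-1.65,0.85],"rotation":[-7.8,0,0]},{"grip":8,"linear":[0,-1.85,0.95],"rotation":[-8.7,0,0]},{"grip":8,"linear":[0,-2,1.05],"rotation":[-9.6,0,0]},{"grip":8,"linear":[0,-2.15,1.2],"rotation":[-10.4,0,0]}]'
python3 look.py p_w 0.1 0.35
python3 -c "
from h import *
import cv2
a=cams.camera('scene')[60:260,220:420];cv2.imwrite('pics/p_s.png',cv2.resize(a[:,:,::-1],None,fx=3,fy=3,interpolation=cv2.INTER_CUBIC))
rows(np.linspace(.24,.10,13)[1:])"
```

```text
time_s: 12.48
eef_pos: [0.5458, -0.0606, 0.1209]
eef_rot: [0.034, 0.081, 0.916, 0.391]
wrist_force: [-0.0, -0.8, -0.4]
opening: 0.935
t 12.483 case [-0.0495 -0.0002  0.1209] phi 43.8 zaz 1.39 F [-0.01 -0.84 -0.43] op 0.935 q [-0.72   0.463  1.715  0.668  1.483 -2.359]
0.1 [[163.0, 187.0], [172.0, 190.0], [216.0, 34.0], [193.0, 375.0]]
0.15 [[177.0, 192.0], [187.0, 194.0], [228.0, 33.0], [205.0, 384.0]]
0.2 [[193.0, 196.0], [204.0, 199.0], [243.0, 31.0], [219.0, 394.0]]
0.25 [[211.0, 200.0], [224.0, 203.0], [258.0, 29.0], [234.0, 403.0]]
0.3 [[232.0, 204.0], [247.0, 207.0], [276.0, 28.0], [251.0, 412.0]]
0.35 [[255.0, 208.0], [271.0, 211.0], [295.0, 26.0], [270.0, 421.0]]
0.228 43.1 [-0.05  0.12] [-0.  -0.1  0. ] [-0.7  0.2 -0.2]
0.217 42.5 [-0.051  0.118] [-0.   -0.25  0.05] [-1.4  0.2 -0.2]
0.205 41.8 [-0.051  0.117] [-0.   -0.4   0.15] [-2.   0.2 -0.2]
0.193 41.1 [-0.052  0.115] [-0.   -0.55  0.2 ] [-2.7  0.2 -0.2]
0.182 40.4 [-0.052  0.114] [-0.   -0.65  0.3 ] [-3.4  0.2 -0.2]
0.17 39.8 [-0.053  0.112] [-0.   -0.8   0.35] [-4.1  0.2 -0.2]
0.158 39.1 [-0.053  0.111] [-0.   -0.95  0.4 ] [-4.7  0.2 -0.2]
0.147 38.4 [-0.053  0.109] [-0.  -1.1  0.5] [-5.4  0.2 -0.2]
0.135 37.8 [-0.054  0.108] [-0.   -1.2   0.55] [-6.1  0.2 -0.2]
0.123 37.1 [-0.054  0.106] [-0.   -1.35  0.65] [-6.8  0.2 -0.2]
0.112 36.4 [-0.055  0.105] [-0.   -1.5   0.75] [-7.4  0.2 -0.2]
0.1 35.7 [-0.055  0.103] [-0.  -1.6  0.8] [-8.1  0.2 -0.2]
```

View pics/p_w.png

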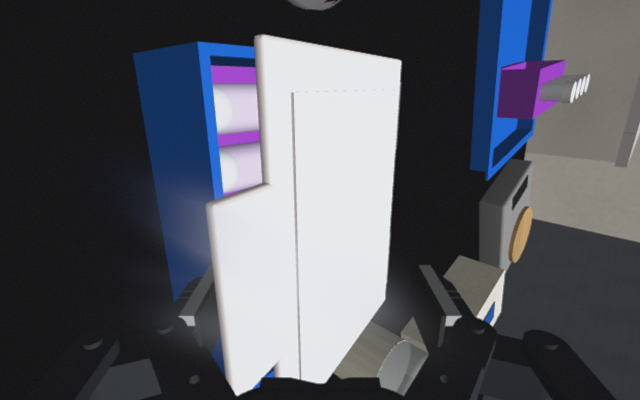

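View pics/p_s.png

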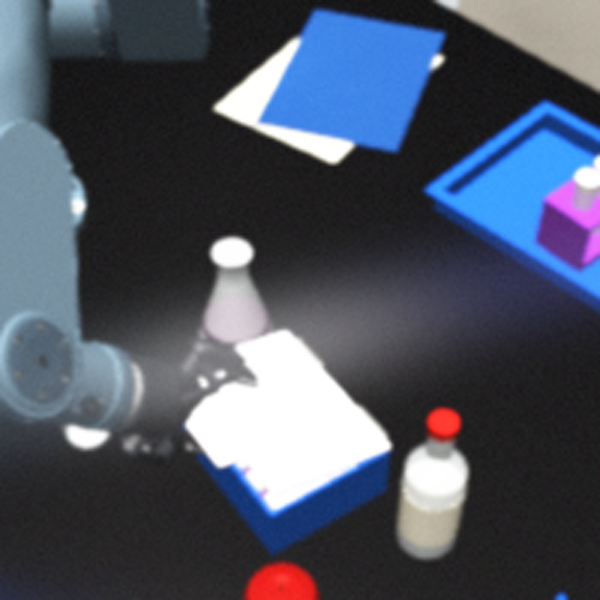

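```bash
python3 -m handwheel '[{"grip":8,"linear":[0,-0.1,0],"rotation":[-0.7,0,0]},{"grip":8,"linear":[0,-0.25,0.05],"rotation":[-1.4,0,0]},{"grip":8,"linear":[0,-0.4,0.15],"rotation":[-2,0,0]},{"grip":8,"linear":[0,-0.55,0.2],"rotation":[-2.7,0,0]},{"grip":8,"linear":[0,-0.65,0.3],"rotation":[-3.4,0,0]},{"grip":8,"linear":[0,-0.8,0.35],"rotation":[-4.1,0,0]},{"grip":8,"linear":[0,-0.95,0.4],"rotation":[-4.7,0,0]},{"grip":8,"linear":[0,-1.1,0.5],"rotation":[-5.4,0,0]},{"grip":8,"linear":[0,-1.2,0.55],"rotation":[-6.1,0,0]},{"grip":8,"linear":[0,-1.35,0.65],"rotation":[-6.8,0,0]},{"grip":8,"linear":[0,-1.5,0.75],"rotation":[-7.4,0,0]},{"grip":8,"linear":[0,-1.6,0.8],"rotation":[-8.1,0,0]}]'
python3 look.py q_w 0.0 0.15
python3 -c "
from h import *
rows(np.linspace(.10,0.01,13)[1:])"
```

```text
time_s: 13.58
eef_pos: [0.5448, -0.0657, 0.1038]
eef_rot: [0.04, 0.078, 0.887, 0.454]
wrist_force: [-0.5, -1.2, 0.0]
opening: 0.936
t 13.583 case [-5.470e-02 -1.000e-04  1.038e-01] phi 35.7 zaz 1.4 F [-0.55 -1.24  0.04] op 0.936 q [-0.77   0.573  1.683  0.737  1.553 -2.445]
0.0 [[173.0, 191.0], [183.0, 194.0], [225.0, 33.0], [201.0, 382.0]]
0.03 [[182.0, 193.0], [193.0, 196.0], [233.0, 32.0], [209.0, 388.0]]
0.06 [[192.0, 196.0], [203.0, 199.0], [241.0, 31.0], [217.0, 393.0]]
0.09 [[202.0, 198.0], [215.0, 201.0], [251.0, 30.0], [226.0, 399.0]]
0.12 [[214.0, 201.0], [227.0, 204.0], [261.0, 29.0], [236.0, 404.0]]
0.15 [[226.0, 203.0], [241.0, 206.0], [271.0, 28.0], [246.0, 410.0]]
0.092 35.3 [-0.055  0.102] [-0.   -0.1   0.05] [-0.4  0.2 -0.2]
0.085 34.9 [-0.055  0.101] [-0.  -0.2  0.1] [-0.8  0.2 -0.2]
0.078 34.5 [-0.055  0.1  ] [-0.   -0.3   0.15] [-1.2  0.2 -0.2]
0.07 34.0 [-0.056  0.099] [-0.   -0.4   0.15] [-1.7  0.2 -0.2]
0.062 33.6 [-0.056  0.098] [-0.  -0.5  0.2] [-2.1  0.2 -0.2]
0.055 33.2 [-0.056  0.097] [-0.   -0.55  0.25] [-2.5  0.2 -0.2]
0.048 32.7 [-0.056  0.096] [-0.   -0.65  0.3 ] [-3.   0.2 -0.2]
0.04 32.3 [-0.056  0.095] [-0.   -0.75  0.35] [-3.4  0.2 -0.2]
0.032 31.9 [-0.056  0.094] [-0.   -0.85  0.4 ] [-3.8  0.2 -0.2]
0.025 31.4 [-0.057  0.093] [-0.   -0.9   0.45] [-4.2  0.2 -0.2]
0.018 31.0 [-0.057  0.092] [-0.  -1.   0.5] [-4.7  0.2 -0.2]
0.01 30.6 [-0.057  0.091] [-0.   -1.1   0.55] [-5.1  0.2 -0.2]
```

View pics/q_w.png

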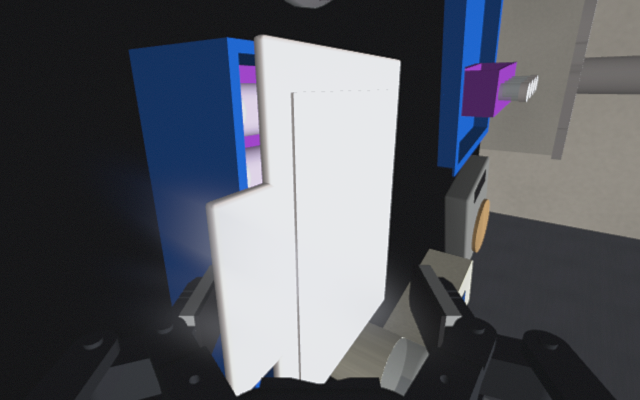

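```bash
python3 -m handwheel '[{"grip":8,"linear":[0,-0.1,0.05],"rotation":[-0.4,0,0]},{"grip":8,"linear":[0,-0.2,0.1],"rotation":[-0.8,0,0]},{"grip":8,"linear":[0,-0.3,0.15],"rotation":[-1.2,0,0]},{"grip":8,"linear":[0,-0.4,0.15],"rotation":[-1.7,0,0]},{"grip":8,"linear":[0,-0.5,0.2],"rotation":[-2.1,0,0]},{"grip":8,"linear":[0,-0.55,0.25],"rotation":[-2.5,0,0]},{"grip":8,"linear":[0,-0.65,0.3],"rotation":[-3,0,0]},{"grip":8,"linear":[0,-0.75,0.35],"rotation":[-3.4,0,0]},{"grip":8,"linear":[0,-0.85,0.4],"rotation":[-3.8,0,0]},{"grip":8,"linear":[0,-0.9,0.45],"rotation":[-4.2,0,0]},{"grip":8,"linear":[0,-1,0.5],"rotation":[-4.7,0,0]},{"grip":8,"linear":[0,-1.1,0.55],"rotation":[-5.1,0,0]}]'
python3 look.py r_w -0.02 0.055
python3 -c "
from h import *
rows(np.linspace(.01,-0.03,9)[1:],[30.5]*8)"
```

```text
time_s: 14.63
eef_pos: [0.5445, -0.0675, 0.0919]
eef_rot: [0.043, 0.076, 0.865, 0.493]
wrist_force: [0.3, -0.3, 0.0]
opening: 0.937
t 14.633 case [-0.0565 -0.0001  0.0919] phi 30.6 zaz 1.4 F [ 0.28 -0.34  0.  ] op 0.937 q [-0.795  0.648  1.658  0.777  1.6   -2.493]
-0.02 [[195.0, 197.0], [206.0, 200.0], [244.0, 31.0], [220.0, 396.0]]
-0.005 [[200.0, 198.0], [212.0, 201.0], [249.0, 30.0], [224.0, 399.0]]
0.01 [[205.0, 199.0], [218.0, 202.0], [254.0, 30.0], [229.0, 401.0]]
0.025 [[211.0, 201.0], [225.0, 204.0], [259.0, 29.0], [234.0, 404.0]]
0.04 [[217.0, 202.0], [231.0, 205.0], [264.0, 29.0], [239.0, 407.0]]
0.055 [[223.0, 203.0], [238.0, 206.0], [269.0, 28.0], [244.0, 410.0]]
0.005 30.5 [-0.057  0.091] [-0.  -0.1  0. ] [-0.1  0.2 -0.2]
0.0 30.5 [-0.057  0.09 ] [-0.   -0.2   0.05] [-0.1  0.2 -0.2]
-0.005 30.5 [-0.057  0.089] [-0.   -0.25  0.1 ] [-0.1  0.2 -0.2]
-0.01 30.5 [-0.057  0.088] [-0.   -0.35  0.15] [-0.1  0.2 -0.2]
-0.015 30.5 [-0.057  0.087] [-0.  -0.4  0.2] [-0.1  0.2 -0.2]
-0.02 30.5 [-0.057  0.086] [-0.   -0.5   0.25] [-0.1  0.2 -0.2]
-0.025 30.5 [-0.057  0.085] [-0.   -0.55  0.3 ] [-0.1  0.2 -0.2]
-0.03 30.5 [-0.057  0.084] [-0.   -0.65  0.35] [-0.1  0.2 -0.2]
```

View pics/r_w.png

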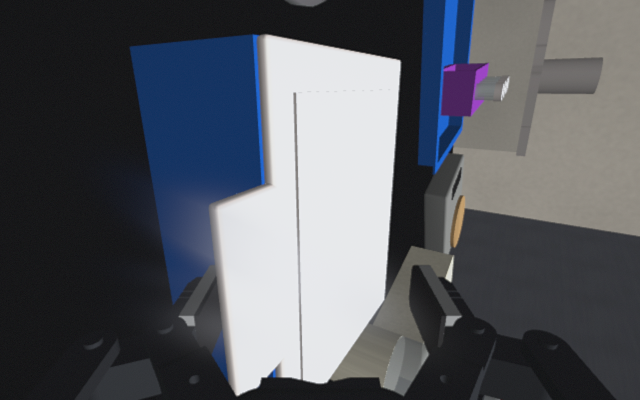

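```bash
python3 -m handwheel '[{"grip":8,"linear":[0,-0.1,0.05],"rotation":[0,0,0]},{"grip":8,"linear":[0,-0.2,0.1],"rotation":[0,0,0]},{"grip":8,"linear":[0,-0.25,0.1],"rotation":[0,0,0]},{"grip":8,"linear":[0,-0.35,0.15],"rotation":[0,0,0]},{"grip":8,"linear":[0,-0.4,0.2],"rotation":[0,0,0]},{"grip":8,"linear":[0,-0.5,0.25],"rotation":[0,0,0]},{"grip":8,"linear":[0,-0.55,0.3],"rotation":[0,0,0]},{"grip":8,"linear":[0,-0.65,0.35],"rotation":[0,0,0]},{"grip":8,"linear":[0,-0.75,0.4],"rotation":[0,0,0]},{"grip":8,"linear":[0,-0.85,0.45],"rotation":[0,0,0]},{"grip":8,"linear":[0,-0.95,0.5],"rotation":[0,0,0]},{"grip":8,"linear":[0,-0.95,0.5],"rotation":[0,0,0]}]'
python3 look.py s_w -0.03 0.045
python3 -c "
from h import *
import cv2
a=cams.camera('scene')[60:260,220:420];cv2.imwrite('pics/s_s.png',cv2.resize(a[:,:,::-1],None,fx=3,fy=3,interpolation=cv2.INTER_CUBIC))
"
```

```text
time_s: 15.68
eef_pos: [0.5443, -0.068, 0.0809]
eef_rot: [0.043, 0.076, 0.866, 0.493]
wrist_force: [-0.8, 1.2, 0.4]
opening: 0.943
t 15.683 case [-0.0571  0.      0.0809] phi 30.7 zaz 1.4 F [-0.85  1.16  0.43] op 0.943 q [-0.795  0.668  1.654  0.775  1.587 -2.504]
-0.03 [[215.0, 201.0], [227.0, 204.0], [266.0, 29.0], [237.0, 404.0]]
-0.015 [[220.0, 202.0], [234.0, 205.0], [271.0, 29.0], [241.0, 407.0]]
0.0 [[226.0, 204.0], [240.0, 207.0], [276.0, 28.0], [246.0, 411.0]]
0.015 [[233.0, 205.0], [247.0, 208.0], [281.0, 28.0], [251.0, 414.0]]
0.03 [[239.0, 206.0], [254.0, 210.0], [286.0, 27.0], [257.0, 417.0]]
0.045 [[246.0, 208.0], [261.0, 211.0], [292.0, 27.0], [262.0, 419.0]]
```

View pics/s_w.png

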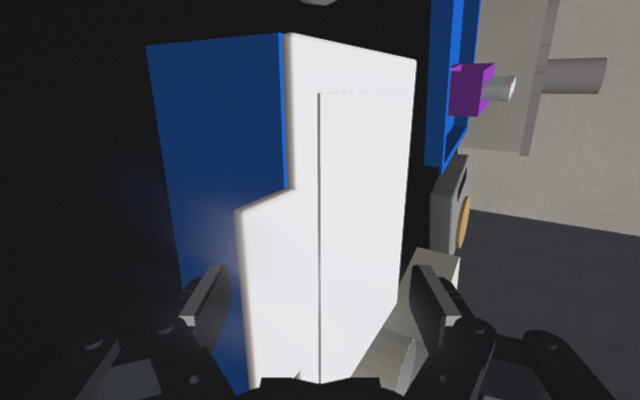

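View pics/s_s.png

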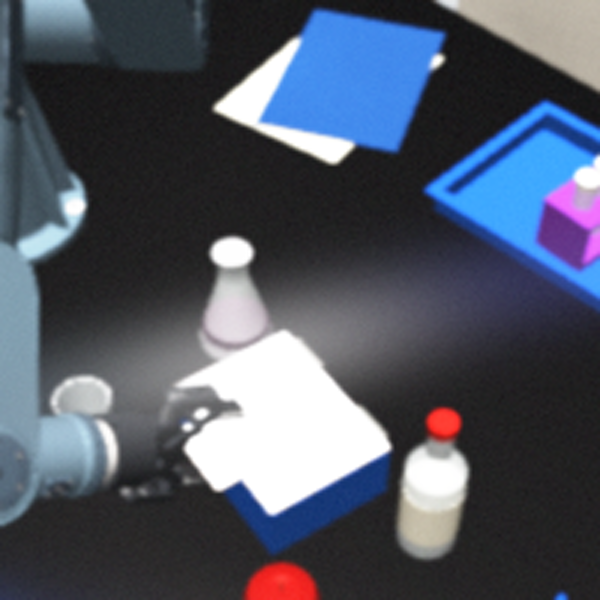

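```bash
python3 -m handwheel '[{"grip":8,"linear":[0,-0.1,-0.5],"rotation":[0,0,0]},{"grip":8,"linear":[0,-0.1,-1.5],"rotation":[0,0,0]},{"grip":8,"linear":[0,-0.1,-2.5],"rotation":[0,0,0]},{"grip":8,"linear":[0,-0.1,-4],"rotation":[0,0,0]},{"grip":8,"linear":[0,0,-5.5],"rotation":[0,0,0]},{"grip":8,"linear":[0,0,-7],"rotation":[0,0,0]},{"grip":8,"linear":[0,0,-8.5],"rotation":[0,0,0]},{"grip":8,"linear":[0,0,-10],"rotation":[0,0,0]},{"grip":8,"linear":[0,0,-11.5],"rotation":[0,0,0]},{"grip":8,"linear":[0,0,-13],"rotation":[0,0,0]},{"grip":8,"linear":[0,0,-14],"rotation":[0,0,0]},{"grip":8,"linear":[0,0,-14],"rotation":[0,0,0]}]'
python3 -c "
from h import *
import cv2
where()
for n in ('scene','top','wrist'):
  a=cams.camera(n); cv2.imwrite(f'pics/t_{n}.png',a[:,:,::-1])
a=cv2.imread('pics/t_scene.png')[110:290,230:410];b=cv2.imread('pics/t_top.png')[130:280,250:400]
cv2.imwrite('pics/t_both.png',np.hstack([cv2.resize(a,(400,400),interpolation=2),cv2.resize(b,(400,400),interpolation=2)]))
"
```

```text
time_s: 16.78
eef_pos: [0.5237, -0.1893, 0.1538]
eef_rot: [0.045, 0.076, 0.866, 0.492]
wrist_force: [0.2, -0.3, -0.1]
opening: 0.939
t 16.783 case [-0.1801 -0.0003  0.1538] phi 30.8 zaz 1.39 F [ 0.24 -0.31 -0.13] op 0.939 q [-0.947  0.639  1.498  0.687  1.802 -2.471]
```

View pics/t_both.png

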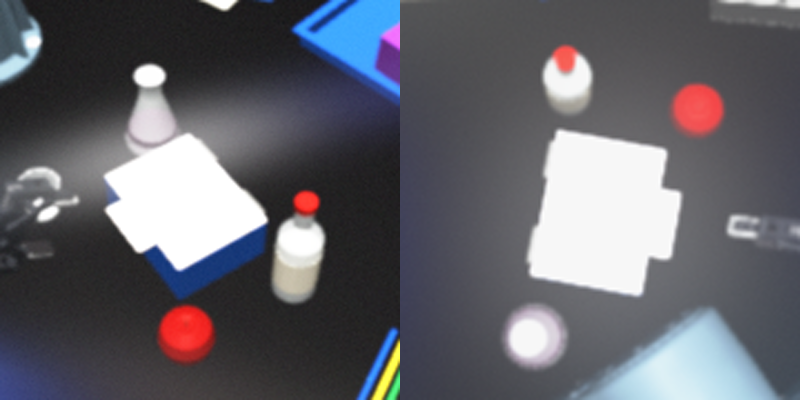

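View pics/t_wrist.png

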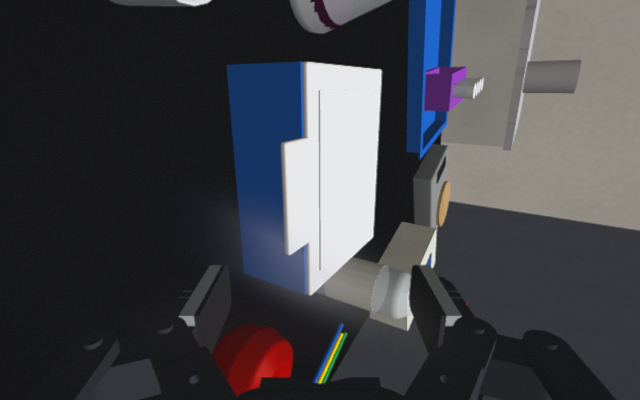

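```bash
python3 -m handwheel '[{"grip":8,"linear":[0,1,-1],"rotation":[0,0,0]},{"grip":8,"linear":[0,3,-2],"rotation":[0,0,0]},{"grip":8,"linear":[0,5,-3.5],"rotation":[0,0,0]},{"grip":8,"linear":[0,7,-4.5],"rotation":[0,0,0]},{"grip":8,"linear":[0,9,-5.5],"rotation":[0,0,0]},{"grip":8,"linear":[0,10,-6],"rotation":[0,0,0]},{"grip":8,"linear":[0,10,-6],"rotation":[0,0,0]},{"grip":8,"linear":[0,10,-6],"rotation":[0,0,0]}]'
python3 -c "
from h import *
import cv2
where()
a=cams.camera('scene')[:,:,::-1];b=cv2.imread('pics/a_scene.png')
cv2.imwrite('pics/u.png',np.hstack([cv2.resize(a[100:300,190:390],(400,400),interpolation=2),cv2.resize(b[100:300,190:390],(400,400),interpolation=2)]))
"
```

```text
time_s: 17.6
eef_pos: [0.5233, -0.1869, 0.2693]
eef_rot: [0.043, 0.076, 0.866, 0.492]
wrist_force: [-0.2, 0.2, -0.8]
opening: 0.936
t 17.6 case [-0.1777  0.0005  0.2693] phi 30.8 zaz 1.4 F [-0.17  0.21 -0.84] op 0.936 q [-0.945  0.48   1.47   0.725  1.946 -2.342]
```

View pics/u.png

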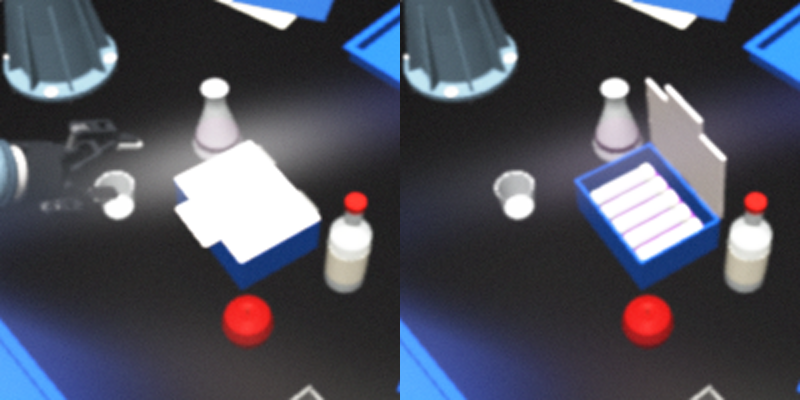

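The left half shows the lid flat and shut. The case, cup (118,195), flask, apple and vinegar sit at the same pixels as in the starting picture on the right.

```bash
python3 -c "
from bench import ctrl
print(ctrl.hand_in())"
```

```text
the job is handed in; nothing more can be done
None
```

The lid is fully shut and the job is handed in, about 18 s into the 58 s allowed.

**What I did:** I straddled the tab with open fingers and tipped the lid with the rear fingertip from about 1.53 to 1.27 rad. It then fell on its own and I caught it on the front finger at about 0.87 rad. I eased it to about 0.78, let it rest there for a little over 1 s, and lowered it on the finger at no more than 0.2 rad/s. For the last bit it was about 0.06 rad/s onto the rim. The finger then dropped clear and backed out.

**Last checks:**
- **Lid:** it lies flat on the rim in the scene, top and wrist pictures. The wrist picture taken just after the finger dropped clear puts it at about 0.01 rad, which is within the measuring error of shut.
- **Bystanders:** the case, flask, cup, apple and vinegar are at the same pixels as at the start. I did not measure the rack or the big cup again, but the arm did not come down near either.
- **Force:** readings at the wrist, taken at the end of each move, stayed at 2 N or less, close to the noise. The arm ended clear of everything.

No check failed.

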